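# Load the foil roll from the peg rack onto the taping spindle

## Robot

A 7-joint arm with a two-finger parallel gripper is mounted at the origin on a cart in front of the work surface, level with it; the furniture and walls round the work are solid. World frame = base frame: x ahead of the robot, y to its left, z up, the work surface at z = 0. Lengths are in m, angles in rad, forces in N, time in s.
With the tool pointing down it reaches from about 0.425 to 1.025 m from the base axis. Payload 9.4 kg.
Tool frame: the origin (TCP) lies at the very end of the fingers, on their centre line; the grasp point (between the pads) lies 19 mm behind it; x points along the fingers, z is the direction in which the jaws open and shut, and the axes are right-handed (so a half turn about x gives the same grasp; the last joint's range is limited). The gripper opens to 85 mm and grips with 20 to 120 N. Pads are 22 mm wide; open, the fingers measure 114 mm over their backs; the gripper's body (76 mm by 85 mm) begins 54 mm behind the grasp point. The pads swing forward as they close: fully open they stand 13 mm farther back than shut.
Start: joints at [1.064, 0.599, -0.003, 1.599, 0.002, 0.943, -0.08], TCP at [0.302, -0.659, 0.231] pointing down, gripper open.
Joint ranges: [-2.57, 2.57], [-0.35, 1.97], [-1.29, 1.29], [0.11, 2.56], [-1.05, 4.19], [0.11, 1.86], [-2.63, 2.63]. Speed limits (rad/s): [2.22, 2.22, 3.01, 3.01, 3.14, 3.14, 3.14].

## Interface

Orientations are given as a unit quaternion [x, y, z, w].
In Python, from plant import env, grab_frame, ticket gives the robot as it stands.
- The arm moves only by the tool play_rows, never from a script. Its arguments are lists of equal length, an entry for each row: "dr": the turn, a rotation vector about the tool's x, y, z in degrees, a list of three; "translation": the shift along the tool's x, y, z in mm, a list of three; "hand": the opening in per cent of the stroke, from 0 (shut) to 100 (fully open). A call has 1 to 12 rows; each row shifts and turns the commanded pose from where the row before left it, along the tool's axes as they then stand; what a row does not reach is not made up. A row lasts 1/12 s, in which the tool goes at most 41.7 mm and 7.16 degrees, less where a joint would pass 70% of its speed; a pose out of reach is approached as far as the arm can. A call with a gripper value outside its range is refused whole. The fingers move at their own pace and stop on an object; "force" is the grip in N (left out, the last holds). Time passes only in rows, so rows that do not move let the fingers close. It gives the time, the measured TCP pose, the force and the opening at its end, in the units of the state.
- env.state(): the state, without advancing time (a new reading comes with each control period).
- grab_frame(name): name is "side" or "top" or "wrist"; returns a dict with "pixels" (480x640x3 uint8, red, green, blue), "range_z" (480x640 float32, m along the optical axis (not along the pixel's ray), 0 where there is no reading), "camera_matrix" (3x3 intrinsics, pixels), "world_to_cam" (4x4, takes a point from world to camera coordinates). Camera axes: x right, y down, z forward; pixel columns grow to the right and rows downward; lengths in m; the calibration is good to about 2 mm. A picture is of the moment at which its call begins.
- ticket.hand_in(): hands the job in, once; it reports no verdict.
The state is a dict: "time_s": time; "joint_pos": joint angles; "qd": joint speeds; "tau": joint torques, N m; "tool_pos": TCP position; "eef_rot": TCP orientation; "force": force on the tool from outside, world axes, zero at the start; "ft_torque": the same for the moment, N m; "finger_gap": finger opening in m.
Only numpy, scipy, OpenCV 4.12 (cv2) and the standard library are available. Lean on these libraries where they do the work, as an engineer would, in place of code of your own. Each camera call takes 0.05 s, during which the arm holds its last target. There are 200 camera calls.

## Task

Lift the copper foil roll off its peg on the rack and lay it flat on the seat of the taping spindle, over the hub. If the tape roll hangs in front of it on the same peg, lift that off first; in any case the tape roll must end up hanging fully home on a peg of the rack. Do not drop or throw the rolls, leave the empty core on its peg, and do not disturb the mug, spool, jar, bottle or can.

Things in the scene. Friction and masses are not known exactly. Their poses are not given: they have to be found in the camera images.
- foil_roll: roll of copper foil to be loaded: a thin flat copper-coloured ring, outside 67 mm, hole about 53 mm, 6 mm thick (the widest and thin ring on the rack), 70 g. Origin: centre of its underside; z is its axis. It hangs on one of the pegs, lying against the slat, its centre about 16 to 20 mm down-slope of the pin
- tape_roll: roll of masking tape: the thick ring, outside 65 mm, hole about 33 mm, 18 mm thick, 30 g. Origin: centre of its underside; z is its axis. It hangs on a peg on top of (outside) either the foil roll or the empty core
- core: empty cardboard core: the smaller thin ring, outside 55 mm, hole 44 mm, 6 mm thick. Origin: centre of its underside; z is its axis. It hangs on a peg and stays there
- peg_a: one of the rack's three identical fixed pegs, told apart by place only: a steel pin 12 mm thick on a sloped wooden slat (36 mm wide, 12 thick, 29 mm up-slope to 53 mm down-slope of the pin). Origin: foot of the pin's axis on the slat's face, 107 mm above the table; z along the pin, which leans 35 degrees from vertical, to the robot's right, rounded end at z = 48 mm; y level; x up the slope
- peg_b: one of the rack's three identical fixed pegs, told apart by place only: a steel pin 12 mm thick on a sloped wooden slat (36 mm wide, 12 thick, 29 mm up-slope to 53 mm down-slope of the pin). Origin: foot of the pin's axis on the slat's face, 107 mm above the table; z along the pin, which leans 35 degrees from vertical, to the robot's right, rounded end at z = 48 mm; y level; x up the slope
- peg_c: one of the rack's three identical fixed pegs, told apart by place only: a steel pin 12 mm thick on a sloped wooden slat (36 mm wide, 12 thick, 29 mm up-slope to 53 mm down-slope of the pin). Origin: foot of the pin's axis on the slat's face, 107 mm above the table; z along the pin, which leans 35 degrees from vertical, to the robot's right, rounded end at z = 48 mm; y level; x up the slope
- rack: wooden base board of the peg rack, 130 x 330 x 12 mm, with a 16 mm batten along its back edge; the three pegs stand in a row along its y, 110 mm apart. Origin: centre of its underside; x points to its back. Fixed
- seat (a point): centre of the seat of the taping spindle: a low round fixture on the table: steel foot 90 mm across and 8 mm high, above it the seat, 59 mm across, its upper face (this point) 20 mm above the table, and on that a grey hub 43 mm across, 20 mm high, coned in its upper half, with a 2 mm screw head. Fixed
- mug: glass tea mug with handle and spoon, 83 x 117 x 162 mm high; origin at its underside
- spool: spool of solder wire, 57 x 42 x 45 mm high; origin at its underside
- jar: small lidded glass jar, 54 mm across, 57 mm high; origin at its underside
- bottle: small white bottle with a pointed red cap, 38 mm across, 94 mm high; origin at its underside
- can: blue can with a brush in it, 66 mm across, 189 mm high; origin at its underside
There are look-alikes about, which are no part of the job. Leave any green look-alike of the foil_roll alone.

How it is judged:
On the way:
1. the foil roll is lifted off its peg and held clear of the rack (height (world z) of foil_roll above 0.14 m and contact force between the fingers and foil_roll above 0.5 N), for 0.1 s.
At the end, for the whole second after the job is handed in: Foil roll flat on the spindle's seat over the hub (within 7 mm of the centre, 4 mm of the seat's height, 0.08 rad) and tape roll on any peg of the rack, its underside within 12 mm of the slat, both at rest; the empty core still on a peg, against its slat (horizontal distance between foil_roll and seat below 0.007 m and z of foil_roll in the frame of seat between -0.004 and 0.004 m and angle between foil_roll's own z axis and vertical below 0.08 rad and linear speed of each of foil_roll, tape_roll below 0.02 m/s and ((x of tape_roll in the frame of peg_a between -0.016 and 0.016 m and y of tape_roll in the frame of peg_a between -0.016 and 0.016 m and z of tape_roll in the frame of peg_a between -0.004 and 0.012 m and angle between the z axis of tape_roll and the z axis of peg_a, either way round below 0.2 rad) or (x of tape_roll in the frame of peg_b between -0.016 and 0.016 m and y of tape_roll in the frame of peg_b between -0.016 and 0.016 m and z of tape_roll in the frame of peg_b between -0.004 and 0.012 m and angle between the z axis of tape_roll and the z axis of peg_b, either way round below 0.2 rad) or (x of tape_roll in the frame of peg_c between -0.016 and 0.016 m and y of tape_roll in the frame of peg_c between -0.016 and 0.016 m and z of tape_roll in the frame of peg_c between -0.004 and 0.012 m and angle between the z axis of tape_roll and the z axis of peg_c, either way round below 0.2 rad)) and ((x of core in the frame of peg_a between -0.024 and 0.024 m and y of core in the frame of peg_a between -0.024 and 0.024 m and z of core in the frame of peg_a between -0.004 and 0.006 m and angle between the z axis of core and the z axis of peg_a, either way round below 0.2 rad) or (x of core in the frame of peg_b between -0.024 and 0.024 m and y of core in the frame of peg_b between -0.024 and 0.024 m and z of core in the frame of peg_b between -0.004 and 0.006 m and angle between the z axis of core and the z axis of peg_b, either way round below 0.2 rad) or (x of core in the frame of peg_c between -0.024 and 0.024 m and y of core in the frame of peg_c between -0.024 and 0.024 m and z of core in the frame of peg_c between -0.004 and 0.006 m and angle between the z axis of core and the z axis of peg_c, either way round below 0.2 rad))); the robot touches nothing.
It fails at once if the foil roll dropped or thrown: faster than 0.7 m/s without being held (linear speed of foil_roll above 0.7 m/s and contact force between the fingers and foil_roll below 0.05 N).
It fails at once if the tape roll dropped or thrown: faster than 0.7 m/s without being held (linear speed of tape_roll above 0.7 m/s and contact force between the fingers and tape_roll below 0.05 N).
It fails at once if the mug, spool, jar, bottle or can shoved more than 20 mm or tipped over (distance of any of mug, spool, jar, bottle, can from where it was at the start of the episode above 0.02 m or angle between any of mug, spool, jar, bottle, can's own z axis and vertical above 0.4 rad).
It also fails if it takes over 58 s, if anything falls off the work surface, if the arm or the gripper's body presses on something with over 40 N, if the wrist force passes 120 N, or if a joint passes its speed limit or range.

## Working session

There is one attempt and no reset: what is moved stays moved. The work goes in short steps, Python scripts to look and compute and a tool call to move; the robot and the scene stay as the last step left them, time stands still between calls to the robot, and variables do not carry over. Pictures are saved under pics/ and viewed, about 8 in all and at most 12, crops included, and the job is handed in when it is done.

Besides the shell and the picture viewer there is one more tool, called after "Call:" by a JSON object that holds its "api" and its "payload". play_rows: Moves the arm, as the interface text tells. Its arguments: {"type":"object","properties":{"dr":{"type":"array"},"translation":{"type":"array"},"hand":{"type":"array"},"force":{"type":"number"}},"required":["dr","translation","hand"]}

```bash
mkdir -p pics; ls; cat > h.py <<'E'
import numpy as np,cv2
from plant import env,grab_frame,ticket
from scipy.spatial.transform import Rotation as R
def grab(n,save=None):
    f=grab_frame(n); np.savez('pics/'+(save or n)+'.npz',**f)
    cv2.imwrite('pics/'+(save or n)+'.png',f['pixels'][...,::-1]); return f
def cloud(f):
    K=f['camera_matrix'];z=f['range_z'];v,u=np.mgrid[:480,:640]
    p=np.stack([(u-K[0,2])/K[0,0]*z,(v-K[1,2])/K[1,1]*z,z],-1)
    T=np.linalg.inv(f['world_to_cam']);return p@T[:3,:3].T+T[:3,3]
def proj(f,p):
    p=np.atleast_2d(p);T=f['world_to_cam'];q=(p@T[:3,:3].T+T[:3,3])@f['camera_matrix'].T
    return q[:,:2]/q[:,2:]
E
python3 - <<'E'
from h import *
s=env.state();print(s)
for n in('side','top'):
    f=grab(n); T=np.linalg.inv(f['world_to_cam']);print(n,T[:3,3],T[:3,2],f['camera_matrix'][0,0])
E
```

```text
pics
{'time_s': 0.0, 'joint_pos': array([ 1.06431757,  0.60017261, -0.00255022,  1.6001547 ,  0.0017832 ,
        0.94291106, -0.07979256]), 'qd': array([ 1.38613520e-03, -7.17143420e-04,  1.41864982e-04,  1.22482249e-03,
        1.06031795e-03,  7.58480122e-04, -8.61059132e-05]), 'tau': array([-3.17365239e-04, -7.76442719e+01,  1.56453989e+00, -2.58001024e+01,
        1.23116642e-02,  9.15341108e-03, -4.67167433e-05]), 'tool_pos': array([ 0.30187131, -0.65862254,  0.23037369]), 'eef_rot': array([ 0.38213526,  0.59564394, -0.3815883 ,  0.59461862]), 'force': array([ 1.27261314, -0.33693337,  0.87933518]), 'ft_torque': array([0.0357802 , 0.03245356, 0.01488972]), 'finger_gap': 0.08524800483892635}
side [ 0.64658855 -1.09465895  0.68827698] [-0.0587046   0.88732259 -0.45739741] 541.5898252915711
top [0.3903424  0.03581382 1.64824278] [ 0.11724091  0.00365015 -0.9930968 ] 558.1243986616948
```

View pics/side.png

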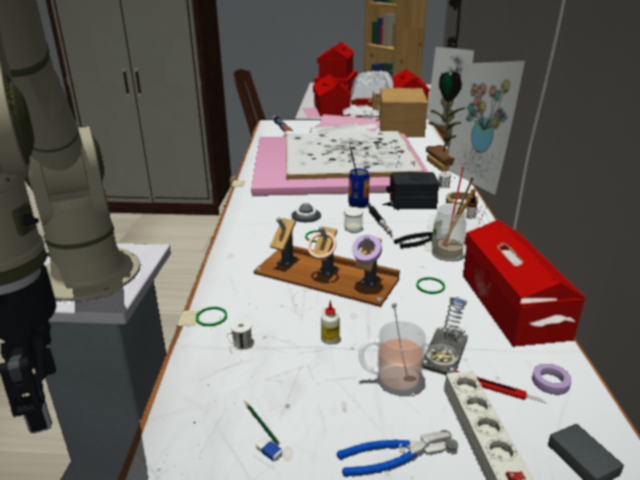

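View pics/top.png

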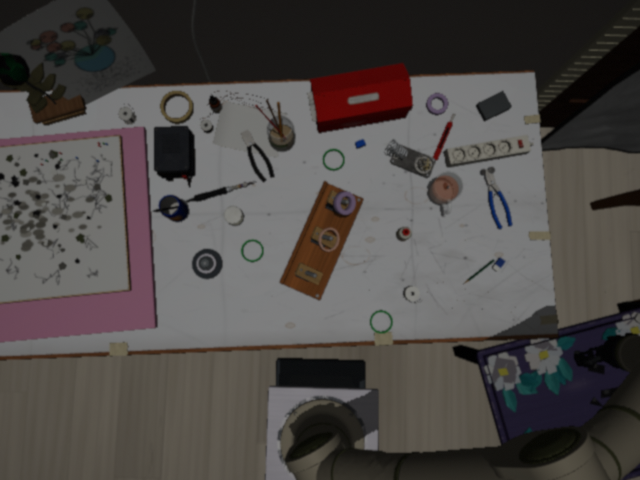

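```bash
python3 - <<'E'
import cv2,numpy as np
a=cv2.imread('pics/side.png')[215:305,245:405];b=cv2.imread('pics/top.png')[175:305,270:375]
a=cv2.resize(a,None,fx=5,fy=5,interpolation=cv2.INTER_CUBIC)
b=cv2.resize(b,None,fx=3.4,fy=3.46,interpolation=cv2.INTER_CUBIC)
h=450
b=cv2.resize(b,(0,0),fx=1,fy=1)
cv2.imwrite('pics/c1.png',cv2.resize(a,(560,315)) if 0 else a)
cv2.imwrite('pics/c2.png',cv2.resize(b,None,fx=1.3,fy=1.3))
E
```

```text
(no output)
```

View pics/c1.png

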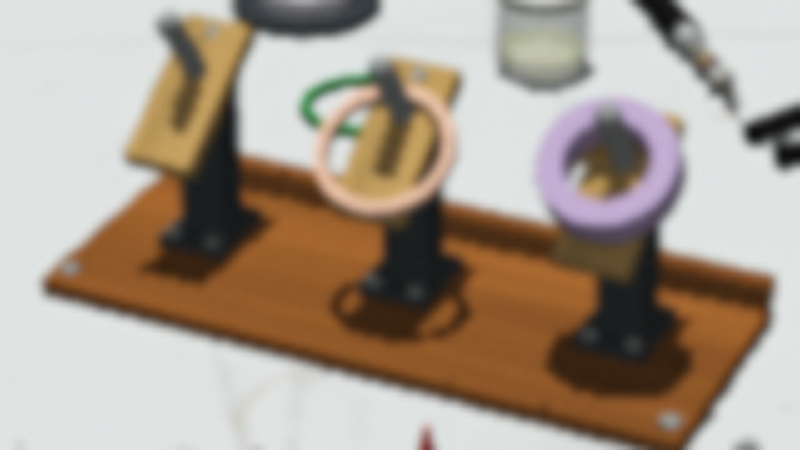

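View pics/c2.png

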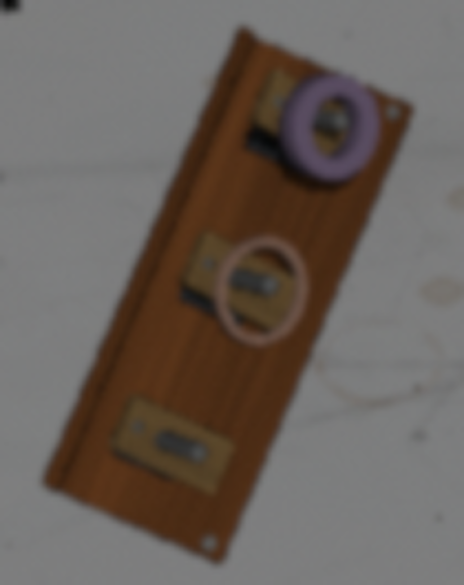

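```bash
cat > m.py <<'E'
from h import *
def load(n):return dict(np.load(f'pics/{n}.npz'))
def ringmask(f,roi):
    h=cv2.cvtColor(f['pixels'],cv2.COLOR_RGB2HSV).astype(int);x0,x1,y0,y1=roi
    m=np.zeros((480,640),bool);m[y0:y1,x0:x1]=True
    return h,m
E
python3 - <<'E'
from m import *
f=load('side');P=cloud(f);px=f['pixels'];h,m=ringmask(f,(305,340,228,262))
for (u,v) in [(309,245),(334,245),(322,233),(318,256),(325,250),(367,236),(355,250),(283,245),(298,222)]:
    print((u,v),px[v,u],h[v,u],P[v,u].round(3))
f=load('top');P=cloud(f);px=f['pixels'];h,m=ringmask(f,(305,340,228,262))
for (u,v) in [(328,229),(320,240),(338,240),(344,192),(207,263),(320,240)]:
    print('top',(u,v),px[v,u],h[v,u],P[v,u].round(3))
E
```

```text
(309, 245) [213 182 162] [ 12  61 213] [0.539 0.004 0.093]
(334, 245) [217 180 156] [ 12  72 217] [ 0.598 -0.013  0.103]
(322, 233) [70 71 69] [45  7 71] [ 0.57  -0.004  0.129]
(318, 256) [213 176 149] [ 13  77 213] [ 0.562 -0.028  0.082]
(325, 250) [192 158  96] [ 19 128 192] [ 0.577 -0.012  0.089]
(367, 236) [165 162 172] [129  15 172] [ 0.671 -0.047  0.146]
(355, 250) [195 174 211] [137  45 211] [ 0.646 -0.05   0.113]
(283, 245) [172 139  83] [ 19 132 172] [0.476 0.018 0.083]
(298, 222) [181 186 185] [ 84   7 186] [0.479 0.307 0.003]
top (328, 229) [90 68 57] [10 93 90] [0.596 0.001 0.11 ]
top (320, 240) [105  81  68] [ 11  90 105] [0.564 0.022 0.117]
top (338, 240) [103  78  64] [ 11  97 103] [ 0.569 -0.029  0.082]
top (344, 192) [80 67 83] [144  49  83] [ 0.696 -0.04   0.137]
top (207, 263) [60 63 64] [98 16 64] [0.497 0.346 0.042]
top (320, 240) [105  81  68] [ 11  90 105] [0.564 0.022 0.117]
```

```bash
cat >> m.py <<'E'
def ray(f,uv,z):
    uv=np.atleast_2d(uv).astype(float);K=f['camera_matrix'];T=np.linalg.inv(f['world_to_cam'])
    d=np.c_[(uv-K[[0,1],2])/np.diag(K)[:2],np.ones(len(uv))]@T[:3,:3].T;o=T[:3,3]
    return o+d*((np.reshape(z,(-1,1))-o[2])/d[:,2:])
def rayplane(f,uv,p0,n):
    uv=np.atleast_2d(uv).astype(float);K=f['camera_matrix'];T=np.linalg.inv(f['world_to_cam'])
    d=np.c_[(uv-K[[0,1],2])/np.diag(K)[:2],np.ones(len(uv))]@T[:3,:3].T;o=T[:3,3]
    return o+d*(((p0-o)@n)/(d@n))[:,None]
E
python3 - <<'E'
from m import *
t=load('top');s=load('side')
# rack base board
for nm,f,roi in(('top',t,(270,375,175,305)),):
    h,m=ringmask(f,roi);P=cloud(f)
    b=m&(h[...,1]>90)&(h[...,0]<25)&(f['range_z']>0)
    b=cv2.morphologyEx(b.astype(np.uint8),cv2.MORPH_CLOSE,np.ones((9,9)))
    c=max(cv2.findContours(b,0,1)[0],key=cv2.contourArea)
    q=cv2.boxPoints(cv2.minAreaRect(ray(f,c[:,0],.012)[:,:2].astype(np.float32)));print('rack box',q.round(3),np.linalg.norm(q[1]-q[0]),np.linalg.norm(q[2]-q[1]))
# spindle foot & hub
h,m=ringmask(t,(180,235,235,290));P=cloud(t)
g=m&(h[...,2]<92);c=max(cv2.findContours(g.astype(np.uint8),0,1)[0],key=cv2.contourArea)
print(m.sum(),g.sum());X=ray(t,c[:,0],.008)[:,:2].astype(np.float32);print('foot',cv2.minEnclosingCircle(X),cv2.fitEllipse(X))
for lo,hi in((.005,.012),(.016,.024),(.034,.05)):
    k=m&(P[...,2]>lo)&(P[...,2]<hi);print(lo,k.sum(),P[k].mean(0).round(4) if k.any() else '',np.ptp(P[k],axis=0))
for nm,f,roi in(('side',s,(300,340,225,262)),('top',t,(312,345,222,257))):
    h,m=ringmask(f,roi);P=cloud(f)
    k=m&(h[...,0]>=8)&(h[...,0]<=15)&(h[...,1]>45)&(h[...,1]<110)&(P[...,2]>.06)&(P[...,2]<.15)&(P[...,0]>.5)
    if nm=='top':k=m&(h[...,0]<=13)&(h[...,1]<125)&(P[...,2]>.06)&(h[...,2]>70)
    cv2.imwrite(f'pics/k_{nm}.png',k*255)
    pp=P[k];c0=np.median(pp,0)
    for _ in range(4):
        u,sv,vt=np.linalg.svd(pp-pp.mean(0));d=(pp-pp.mean(0))@vt[2];pp=pp[abs(d)<.006]
    n=vt[2]*np.sign(vt[2][2]);print(nm,k.sum(),len(pp),'c',pp.mean(0).round(4),'n',n.round(3),'tilt',np.degrees(np.arccos(n[2])),'rms',d.std())
    cs=max(cv2.findContours(k.astype(np.uint8),0,1)[0],key=cv2.contourArea)
    X=rayplane(f,cs[:,0],pp.mean(0),n);e=(X-pp.mean(0))@vt[:2].T
    (cx,r)=cv2.minEnclosingCircle(e.astype(np.float32));print(' circ centre',(pp.mean(0)+np.array(cx)@vt[:2]).round(4),'R',r)
    rr=np.linalg.norm((pp-pp.mean(0)-np.array(cx)@vt[:2]),axis=1);print(' radii pct',np.percentile(rr,[5,50,95]).round(4))
E
```

```text
rack box [[ 0.401  0.019]
 [ 0.705 -0.104]
 [ 0.753  0.015]
 [ 0.449  0.137]] 0.32780662 0.12792365
3025 667
foot ((0.49793541431427, 0.3523315489292145), 0.0459207259118557) ((0.4976751208305359, 0.3524981439113617), (0.08732438832521439, 0.089508056640625), 2.1160218715667725)
0.005 531 [0.5007 0.3529 0.0076] [0.16348821 0.16433112 0.0069267 ]
0.016 114 [0.4983 0.3494 0.0197] [0.06497914 0.06733671 0.00793138]
0.034 102 [0.4954 0.352  0.0389] [0.03758871 0.03870076 0.01190168]
side 233 186 c [ 0.5683 -0.008   0.0966] n [-0.217 -0.523  0.824] tilt 34.48226302455136 rms 0.002410816032756584
 circ centre [ 0.5694 -0.0045  0.0992] R 0.03561906889081001
 radii pct [0.0267 0.0308 0.0344]
top 163 18 c [ 0.5673 -0.0013  0.1014] n [-0.141 -0.74   0.658] tilt 48.85022483581622 rms 0.002000680316696186
 circ centre [ 0.5661 -0.002   0.1004] R 0.04486549645662308
 radii pct [0.0277 0.0312 0.0338][ WARN:0@1.191] global loadsave.cpp:1063 imwrite_ Unsupported depth image for selected encoder is fallbacked to CV_8U.
```

```bash
cat >> m.py <<'E'
n0=np.array([-.375,-.927,0]);n0/=np.linalg.norm(n0);lev=np.array([-n0[1],n0[0],0])  # lev = towards +x
n=n0*np.sin(np.radians(35))+np.array([0,0,np.cos(np.radians(35))]);up=np.cross(lev,n) 
if up[2]<0:up=-up
from scipy.optimize import least_squares
def fitring(f,k,c0,rm):
    X=rayplane(f,np.argwhere(k)[:,::-1],c0,n)-c0;e=np.c_[X@lev,X@up]
    r=least_squares(lambda p:np.hypot(*(e-p).T)-rm,[0,0],loss='soft_l1',f_scale=.003)
    free=least_squares(lambda p:np.hypot(*(e-p[:2]).T)-p[2],[0,0,rm],loss='soft_l1',f_scale=.003)
    return c0+r.x[0]*lev+r.x[1]*up,free.x,np.percentile(np.hypot(*(e-r.x).T),[3,50,97])
E
python3 - <<'E'
from m import *
c0=np.array([.569,-.0035,.0995])
for nm in('side','top'):
    f=load(nm);k=cv2.imread(f'pics/k_{nm}.png',0)>0;P=cloud(f)
    print(nm,[a.round(4) for a in fitring(f,k,c0,.030)],'depth offset',np.median((P[k]-c0)@n).round(4))
s=env.state();Rm=R.from_quat(s['eef_rot']);print(Rm.as_matrix().round(3),'n',n.round(3),'up',up.round(3))
for sg in(1,-1):
    z=sg*lev;x=-n;y=np.cross(z,x);T=R.from_matrix(np.c_[x,y,z]);print(sg,(Rm.inv()*T).as_rotvec(degrees=True).round(1))
for tgt in([.45,-.2,.32],c0+.11*n): print(Rm.inv().apply(np.array(tgt)-s['tool_pos'])*1000)
E
```

```text
side [array([ 0.568 , -0.0041,  0.0989]), array([-0.0008, -0.001 ,  0.0306]), array([0.0258, 0.0305, 0.0352])] depth offset 0.0001
top [array([ 0.568 , -0.0019,  0.1003]), array([-0.0015,  0.0013,  0.0308]), array([0.0262, 0.0308, 0.035 ])] depth offset -0.0007
[[-0.001  0.909  0.417]
 [ 0.001  0.417 -0.909]
 [-1.    -0.    -0.001]] n [-0.215 -0.532  0.819] up [0.307 0.759 0.574]
1 [-42.   13.2  33.3]
-1 [131.4  41.4 -16.4]
[ -89.05805687  325.74779134 -355.39117997]
[  41.43225921  469.94311089 -440.94265062]
```

Call:
{"api": "play_rows", "payload": {"dr": [[0, 0, 0], [0, 0, 0], [0, 0, 0], [0, 0, 0], [0, 0, 0], [0, 0, 0], [0, 0, 0], [0, 0, 0], [0, 0, 0], [0, 0, 0], [0, 0, 0], [0, 0, 0]], "translation": [[-40, 0, 0], [-40, 0, 0], [0, 29, -27], [0, 29, -27], [0, 29, -27], [0, 29, -27], [0, 29, -27], [0, 29, -27], [0, 29, -27], [0, 29, -27], [0, 29, -27], [0, 29, -27]], "hand": [100, 100, 100, 100, 100, 100, 100, 100, 100, 100, 100, 100], "force": 30}}

```text
time_s: 1.1
tool_pos: [0.4534, -0.2909, 0.3112]
eef_rot: [0.382, 0.595, -0.382, 0.595]
force: [1.1, 0.1, 0.2]
finger_gap: 0.0855
```

Call:
{"api": "play_rows", "payload": {"dr": [[0, 0, 0], [0, 0, 0], [0, 0, 0], [-5.25, 1.65, 4.15], [-5.25, 1.65, 4.15], [-5.25, 1.65, 4.15], [-5.25, 1.65, 4.15], [-5.25, 1.65, 4.15], [-5.25, 1.65, 4.15], [-5.25, 1.65, 4.15], [-5.25, 1.65, 4.15], [0, 0, 0]], "translation": [[0, 29, -27], [0, 29, -27], [0, 29, -27], [0, 0, 0], [0, 0, 0], [0, 0, 0], [0, 0, 0], [0, 0, 0], [0, 0, 0], [0, 0, 0], [0, 0, 0], [0, 0, 0]], "hand": [100, 100, 100, 100, 100, 100, 100, 100, 100, 100, 100, 100]}}

```text
time_s: 2.1
tool_pos: [0.4975, -0.186, 0.3093]
eef_rot: [0.34, 0.622, 0.075, 0.702]
force: [-0.3, -0.5, -0.3]
finger_gap: 0.0854
```

```bash
cat >> m.py <<'E'
def goto(pos,x,z):
    s=env.state();Rm=R.from_quat(s['eef_rot']);T=R.from_matrix(np.c_[x,np.cross(z,x),z])
    print('t',s['time_s'].__round__(2),'tcp',s['tool_pos'].round(4),'gap',round(s['finger_gap'],4),'F',s['force'].round(1))
    print(' rot(tool)',(Rm.inv()*T).as_rotvec(degrees=True).round(2),'shift now-axes',(Rm.inv().apply(pos-s['tool_pos'])*1e3).round(1),'shift target-axes',(T.inv().apply(pos-s['tool_pos'])*1e3).round(1))
c=np.array([.568,-.003,.0995])
E
python3 -c "
from m import *
goto(c+.11*n,-n,lev)"
```

```text
t 2.1 tcp [ 0.4975 -0.186   0.3093] gap 0.0854 F [-0.3 -0.5 -0.3]
 rot(tool) [-0.58  0.09  0.27] shift now-axes [174.1  41.1  -4. ] shift target-axes [174.3  40.3  -3.3]
```

Call:
{"api": "play_rows", "payload": {"dr": [[-0.58, 0, 0.27], [0, 0, 0], [0, 0, 0], [0, 0, 0], [0, 0, 0], [0, 0, 0], [0, 0, 0]], "translation": [[0, 40, -3.3], [35, 0, 0], [35, 0, 0], [35, 0, 0], [35, 0, 0], [34, 0, 0], [0, 0, 0]], "hand": [100, 100, 100, 100, 100, 100, 100]}}

```text
time_s: 2.68
tool_pos: [0.5441, -0.0545, 0.1874]
eef_rot: [0.336, 0.624, 0.079, 0.701]
force: [-1.3, 0.2, 0.0]
finger_gap: 0.0854
```

```bash
python3 - <<'E'
from m import *
goto(c+.11*n,-n,lev)
f=grab('wrist','w1');T=np.linalg.inv(f['world_to_cam']);print(T[:3,3],T[:3,2])
h=cv2.cvtColor(f['pixels'],cv2.COLOR_RGB2HSV).astype(int);P=cloud(f)
u=proj(f,c)[0];print('c at',u)
k=(h[...,0]>=7)&(h[...,0]<=15)&(h[...,1]>40)&(h[...,1]<125)&(abs((P-c)@n)<.006)&(np.linalg.norm(P-c,axis=-1)<.05)
print(k.sum());cv2.imwrite('pics/k_w.png',k.astype(np.uint8)*255)
if k.sum()>200:print([a.round(4) for a in fitring(f,k,c,.030)],np.median((P[k]-c)@n))
im=cv2.imread('pics/w1.png');im[k]=(0,255,0);cv2.imwrite('pics/w1k.png',im)
E
```

```text
t 2.68 tcp [ 0.5441 -0.0545  0.1874] gap 0.0854 F [-1.3  0.2  0. ]
 rot(tool) [-0.01 -0.33  0.22] shift now-axes [-5.5 -4.   2.8] shift target-axes [-5.5 -4.   2.9]
[ 0.54032051 -0.07156167  0.34906407] [ 0.1065979   0.27525042 -0.95544445]
c at [319.69453904 234.40377452]
3363
[array([ 0.572 , -0.0034,  0.1003]), array([0.0039, 0.0013, 0.0305]), array([0.0269, 0.0305, 0.0337])] 7.602350659817254e-05
```

View pics/w1k.png

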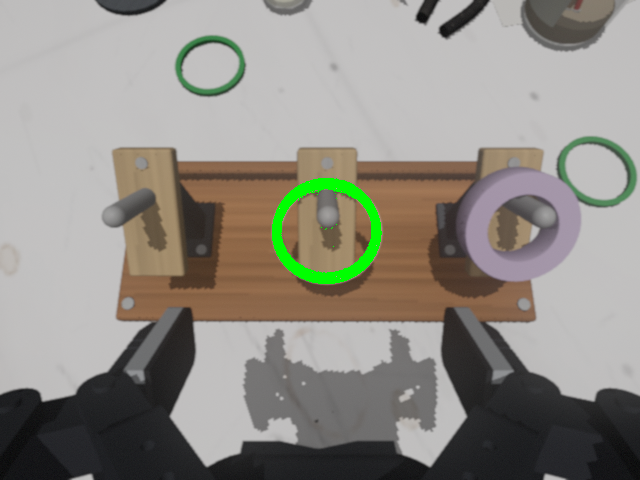

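```bash
sed -i 's/^c=.*/c=np.array([.571,-.0032,.100])/' m.py; python3 - <<'E'
from m import *
f=load('w1');P=cloud(f);s=env.state();Rm=R.from_quat(s['eef_rot'])
for r in((80,200,300,400),(440,560,300,400)):
    x0,x1,y0,y1=r;k=np.zeros((480,640),bool);k[y0:y1,x0:x1]=1;k&=(P[...,2]>.13)&(f['range_z']>0)
    q=Rm.inv().apply(P[k]-s['tool_pos'])*1e3
    print('tool-x max/pct',np.percentile(q[:,0],[50,90,98,100]).round(1)); e=q[q[:,0]>np.percentile(q[:,0],95)];print(e.min(0).round(1),e.max(0).round(1))
goto(c-.02*n,-n,lev)
E
```

```text
tool-x max/pct [-38.4 -19.6 -13.6 -10.3]
[-16.2 -10.9 -48.4] [-10.3  12.4 -41.1]
tool-x max/pct [-38.5 -19.6 -13.8 -10. ]
[-16.3 -10.5  43.4] [-10.   12.3  50.3]
t 2.73 tcp [ 0.5445 -0.0562  0.1892] gap 0.0853 F [ 0.2 -1.   0.7]
 rot(tool) [ 0.01 -0.23  0.23] shift now-axes [126.9  -2.3   5.2] shift target-axes [126.9  -2.8   4.7]
```

Call:
{"api": "play_rows", "payload": {"dr": [[0, -0.23, 0.23], [0, 0, 0], [0, 0, 0], [0, 0, 0], [0, 0, 0], [0, 0, 0], [0, 0, 0], [0, 0, 0]], "translation": [[0, -2.8, 4.7], [25, 0, 0], [25, 0, 0], [25, 0, 0], [22, 0, 0], [15, 0, 0], [15, 0, 0], [0, 0, 0]], "hand": [100, 100, 100, 100, 100, 100, 100, 100]}}

```text
time_s: 3.4
tool_pos: [0.5779, 0.0042, 0.0847]
eef_rot: [0.338, 0.619, 0.079, 0.705]
force: [0.3, 1.0, 0.3]
finger_gap: 0.0854
```

Call:
{"api": "play_rows", "payload": {"dr": [[0, 0, 0], [0, 0, 0], [0, 0, 0], [0, 0, 0], [0, 0, 0], [0, 0, 0], [0, 0, 0]], "translation": [[0, 0, 0], [0, 0, 0], [0, 0, 0], [0, 0, 0], [0, 0, 0], [0, 0, 0], [0, 0, 0]], "hand": [70, 60, 60, 60, 60, 60, 60], "force": 30}}

```text
time_s: 3.98
tool_pos: [0.5776, 0.0028, 0.0866]
eef_rot: [0.337, 0.618, 0.079, 0.705]
force: [-3.4, -5.0, 8.8]
finger_gap: 0.065
```

```bash
python3 - <<'E'
from m import *
goto(c-.02*n,-n,lev)
E
```

```text
t 3.98 tcp [0.5776 0.0028 0.0866] gap 0.065 F [-3.4 -5.   8.8]
 rot(tool) [0.08 0.47 0.02] shift now-axes [ 4.4  1.2 -3.9] shift target-axes [ 4.4  1.2 -3.8]
```

```bash
python3 - <<'E'
from m import *
f=grab('wrist','w2');P=cloud(f);h=cv2.cvtColor(f['pixels'],cv2.COLOR_RGB2HSV).astype(int)
s=env.state();Rm=R.from_quat(s['eef_rot'])
k=(h[...,0]>=7)&(h[...,0]<=15)&(h[...,1]>40)&(h[...,1]<125)&(np.linalg.norm(P-c,axis=-1)<.05)
q=Rm.inv().apply(P[k]-s['tool_pos'])*1e3;print(k.sum(),np.median(q,0),q.min(0),q.max(0))
print([a.round(4) for a in fitring(f,k,c,.030)],np.median((P[k]-c)@n))
E
```

```text
14816 [-15.97650067   3.81004871   1.60590086] [-57.11379392 -31.98098505 -44.42223719] [-6.64912369 47.55918159 45.87168941]
[array([ 0.5768, -0.0042,  0.1009]), array([0.0057, 0.0014, 0.0315]), array([0.0257, 0.0314, 0.0458])] 0.00037972142462986964
```

View pics/w2.png

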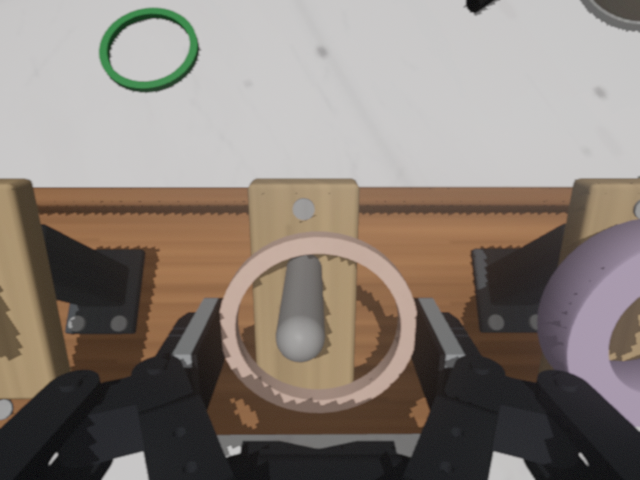

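Call:
{"api": "play_rows", "payload": {"dr": [[0, 0, 0], [0, 0, 0], [0, 0, 0], [0, 0, 0], [0, 0, 0], [0, 0, 0], [0, 0, 0], [0, 0, 0], [0, 0, 0]], "translation": [[-5, 0, 0], [-8, 0, 0], [-12, 0, 0], [-15, 0, 0], [-20, 0, 0], [-20, 0, 0], [-20, 0, 0], [-20, 0, 0], [0, 0, 0]], "hand": [60, 60, 60, 60, 60, 60, 60, 60, 60], "force": 35}}

```text
time_s: 4.78
tool_pos: [0.5511, -0.0624, 0.1866]
eef_rot: [0.337, 0.618, 0.078, 0.706]
force: [-0.1, -0.8, -0.2]
finger_gap: 0.065
```

```bash
cat >> m.py <<'E'
def held(name):
    f=grab('wrist',name);P=cloud(f);h=cv2.cvtColor(f['pixels'],cv2.COLOR_RGB2HSV).astype(int);s=env.state();Rm=R.from_quat(s['eef_rot'])
    Q=Rm.inv().apply((P-s['tool_pos']).reshape(-1,3)).reshape(P.shape)*1e3
    k=(h[...,0]>=7)&(h[...,0]<=15)&(h[...,1]>40)&(h[...,1]<125)&(abs(Q[...,0]+18)<9)&(np.hypot(Q[...,1],Q[...,2])<48)&(f['range_z']>0)
    q=Q[k];
    for _ in range(4):
        m_=q.mean(0);u,sv,vt=np.linalg.svd(q-m_,full_matrices=False);q=q[abs((q-m_)@vt[2])<2]
    r=least_squares(lambda p:np.hypot(*(q[:,1:]-p[:2]).T)-p[2],[0,0,30],loss='soft_l1',f_scale=2).x
    nn=vt[2]*np.sign(-vt[2][0]);print('ring in tool',k.sum(),len(q),'x',m_[0].round(1),'cy,cz,r',r.round(1),'normal',nn.round(3));return Rm.apply(nn)
E
python3 - <<'E'
from m import *
s=env.state()
print(held('w3'),held('w3b'),n)
seat=np.array([.4975,.352,.02])
down=np.array([0,0,-1.])
z=np.array([.927,-.375,0])
for a in(-60,-20,0,20,40,60):
    zz=np.array([np.cos(np.radians(a)),np.sin(np.radians(a)),0]);print(a);goto(seat+[0,0,.15],down,zz)
E
```

```text
ring in tool 11418 9251 x -17.2 cy,cz,r [ 2.4  2.5 30.5] normal [-1.    -0.003  0.002]
ring in tool 11433 9213 x -16.9 cy,cz,r [ 2.5  2.7 30.6] normal [-1.    -0.003  0.001]
[-0.22274725 -0.53002656  0.81820261] [-0.22236233 -0.53041776  0.81805378] [-0.21509611 -0.53171759  0.81915204]
-60
t 4.88 tcp [ 0.5508 -0.0603  0.1845] gap 0.065 F [-0.1  1.7  0.2]
 rot(tool) [ 36.72 -11.11 -33.81] shift now-axes [ 217.7  288.9 -205.3] shift target-axes [  14.5  160.  -383.7]
-20
t 4.88 tcp [ 0.5508 -0.0603  0.1845] gap 0.065 F [-0.1  1.7  0.2]
 rot(tool) [ -2.01   1.1  -34.95] shift now-axes [ 217.7  288.9 -205.3] shift target-axes [  14.5  369.2 -191.1]
0
t 4.88 tcp [ 0.5508 -0.0603  0.1845] gap 0.065 F [-0.1  1.7  0.2]
 rot(tool) [-21.38   7.2  -34.43] shift now-axes [ 217.7  288.9 -205.3] shift target-axes [ 14.5 412.3 -53.3]
20
t 4.88 tcp [ 0.5508 -0.0603  0.1845] gap 0.065 F [-0.1  1.7  0.2]
 rot(tool) [-40.74  13.28 -33.18] shift now-axes [ 217.7  288.9 -205.3] shift target-axes [ 14.5 405.6  90.9]
40
t 4.88 tcp [ 0.5508 -0.0603  0.1845] gap 0.065 F [-0.1  1.7  0.2]
 rot(tool) [-60.06  19.34 -31.18] shift now-axes [ 217.7  288.9 -205.3] shift target-axes [ 14.5 350.1 224.2]
60
t 4.88 tcp [ 0.5508 -0.0603  0.1845] gap 0.065 F [-0.1  1.7  0.2]
 rot(tool) [-79.33  25.37 -28.36] shift now-axes [ 217.7  288.9 -205.3] shift target-axes [ 14.5 252.3 330.4]
```

Call:
{"api": "play_rows", "payload": {"dr": [[0, 0, -7], [0, 0, -7], [0, 0, -7], [0, 0, -7], [0, 0, -7], [0, 0, 0], [0, 0, 0], [0, 0, 0]], "translation": [[0, 0, 0], [0, 0, 0], [0, 0, 0], [0, 0, 0], [0, 0, 0], [-40, 0, 0], [-30, 0, 0], [0, 0, 0]], "hand": [60, 60, 60, 60, 60, 60, 60, 60]}}

```text
time_s: 5.55
tool_pos: [0.5489, -0.0639, 0.2541]
eef_rot: [0.172, 0.685, -0.093, 0.702]
force: [1.6, -1.1, -0.4]
finger_gap: 0.0649
```

Call:
{"api": "play_rows", "payload": {"dr": [[0, 0, 0], [0, 0, 0], [0, 0, 0], [0, 0, 0], [0, 0, 0], [0, 0, 0], [0, 0, 0], [0, 0, 0], [0, 0, 0], [0, 0, 0], [0, 0, 0], [0, 0, 0]], "translation": [[0, 18, -9], [0, 34, -17], [0, 35, -18], [0, 35, -18], [0, 35, -18], [0, 35, -18], [0, 35, -18], [0, 35, -18], [0, 35, -18], [0, 35, -18], [0, 25, -13], [0, 12, -7]], "hand": [60, 60, 60, 60, 60, 60, 60, 60, 60, 60, 60, 60]}}

```text
time_s: 6.55
tool_pos: [0.5054, 0.3504, 0.2911]
eef_rot: [0.172, 0.688, -0.093, 0.699]
force: [0.6, 0.3, 0.1]
finger_gap: 0.0648
```

```bash
python3 - <<'E'
from m import *
s=env.state()
seat=np.array([.4975,.352,.02]);down=np.array([0,0,-1.])
goto(seat+[0,0,.15],down,lev)
print(held('w4'));s=env.state();Rm=R.from_quat(s['eef_rot']);print(Rm.as_matrix().round(3))
# top view: ring vs hub
t=grab('top','t4');P=cloud(t);h=cv2.cvtColor(t['pixels'],cv2.COLOR_RGB2HSV).astype(int)
w=load('w4');u=proj(w,seat+[0,0,.022]);print('hub top px in wrist',u)
g=w['pixels'].copy();cv2.drawMarker(g,tuple(int(a) for a in u[0]),(255,0,0),0,20,1);cv2.imwrite('pics/w4m.png',g[...,::-1])
E
```

```text
t 6.55 tcp [0.5054 0.3504 0.2911] gap 0.0648 F [0.6 0.3 0.1]
 rot(tool) [ 0.38 -0.35 -6.51] shift now-axes [120.2 -15.1  -7.3] shift target-axes [121.1  -1.5  -7.9]
ring in tool 10145 8759 x -15.9 cy,cz,r [ 1.8  2.7 30.5] normal [-1.    -0.002  0.002]
[-0.03484569 -0.11130511  0.99317519]
[[ 0.036  0.366  0.93 ]
 [ 0.108  0.924 -0.367]
 [-0.993  0.114 -0.006]]
hub top px in wrist [[308.54764194 213.07045673]]
```

View pics/w4m.png

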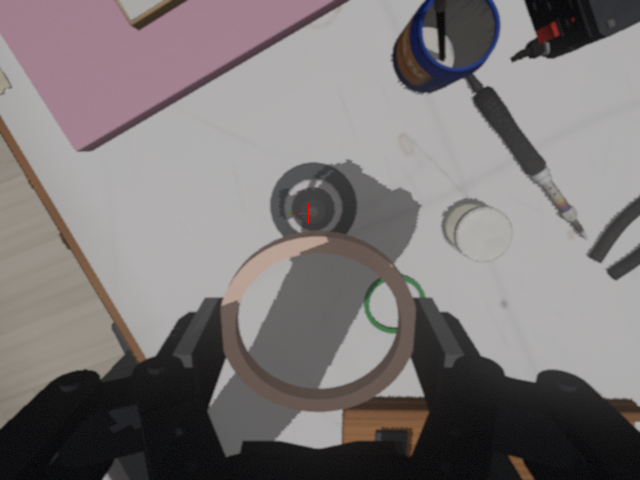

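Call:
{"api": "play_rows", "payload": {"dr": [[0.4, -0.35, -6.5], [0, 0, 0], [0, 0, 0], [0, 0, 0], [0, 0, 0], [0, 0, 0], [0, 0, 0], [0, 0, 0]], "translation": [[0, 0, 0], [0, -1.5, -8], [25, 0, 0], [35, 0, 0], [35, 0, 0], [35, 0, 0], [20, 0, 0], [0, 0, 0]], "hand": [60, 60, 60, 60, 60, 60, 60, 60]}}

```text
time_s: 7.32
tool_pos: [0.4976, 0.3433, 0.1374]
eef_rot: [0.135, 0.695, -0.14, 0.692]
force: [-0.5, -0.2, -1.4]
finger_gap: 0.0651
```

```bash
python3 - <<'E'
from m import *
seat=np.array([.4975,.352,.02]);down=np.array([0,0,-1.])
goto(seat+[0,0,.08],down,lev)
print(held('w5'));s=env.state();Rm=R.from_quat(s['eef_rot'])
w=load('w5');P=cloud(w)
r=np.hypot(P[...,0]-seat[0],P[...,1]-seat[1])
for lo,hi in((.005,.011),(.017,.023),(.036,.05)):
    k=(r<.05)&(P[...,2]>lo)&(P[...,2]<hi)&(w['range_z']>0)
    if k.sum()<20: print(lo,k.sum());continue
    cs=max(cv2.findContours(k.astype(np.uint8),0,1)[0],key=cv2.contourArea)
    X=ray(w,cs[:,0],(lo+hi)/2)[:,:2].astype(np.float32)
    print(lo,k.sum(),P[k].mean(0).round(4),[np.round(a,4) for a in cv2.minEnclosingCircle(X)])
g=w['pixels'].copy();u=proj(w,seat+[0,0,.022])[0]
cv2.drawMarker(g,tuple(int(a) for a in u),(255,0,0),0,20,1);cv2.imwrite('pics/w5m.png',g[...,::-1])
E
```

```text
t 7.32 tcp [0.4976 0.3433 0.1374] gap 0.0651 F [-0.5 -0.2 -1.4]
 rot(tool) [-0.41 -0.1   0.41] shift now-axes [37.4  8.3 -3.4] shift target-axes [37.4  8.  -3.4]
ring in tool 9853 8756 x -13.4 cy,cz,r [ 1.3  1.4 30.5] normal [-1.    -0.001  0.005]
[0.00597242 0.00172679 0.99998067]
0.005 6493 [0.5054 0.3628 0.0084] [array([0.5014, 0.3529]), np.float64(0.0447)]
0.017 2307 [0.5051 0.3619 0.0202] [array([0.5014, 0.3532]), np.float64(0.0293)]
0.036 1931 [0.5022 0.3548 0.0397] [array([0.5021, 0.3547]), np.float64(0.016)]
```

View pics/w5m.png

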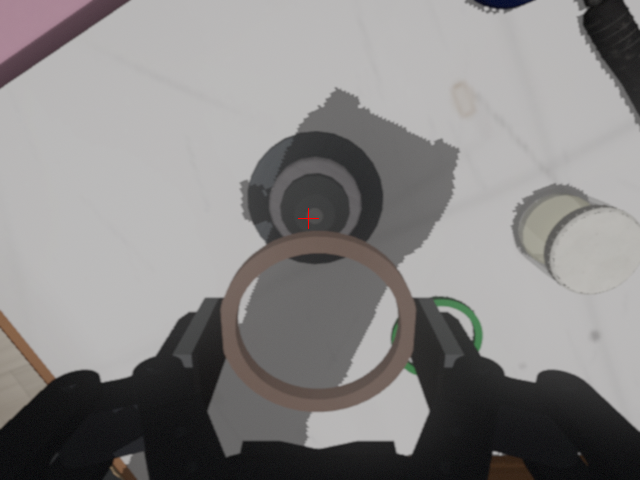

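Call:
{"api": "play_rows", "payload": {"dr": [[-0.4, -0.1, 0.4], [0, 0, 0], [0, 0, 0], [0, 0, 0], [0, 0, 0], [0, 0, 0]], "translation": [[0, 8, -2.5], [25, 0, 0], [25, 0, 0], [20, 0, 0], [15, 0, 0], [0, 0, 0]], "hand": [60, 60, 60, 60, 60, 60]}}

```text
time_s: 7.87
tool_pos: [0.5009, 0.3557, 0.0565]
eef_rot: [0.137, 0.693, -0.133, 0.696]
force: [0.1, -0.4, -0.0]
finger_gap: 0.0649
```

```bash
cat > k.py <<'E'
from m import *
import sys
seat=np.array([.4985,.352,.02]);down=np.array([0,0,-1.])
goto(np.array([.4985,.352,.010]),down,lev)
held(sys.argv[1]);w=load(sys.argv[1]);P=cloud(w);s=env.state();Rm=R.from_quat(s['eef_rot'])
r=np.hypot(P[...,0]-seat[0],P[...,1]-seat[1])
for lo,hi in((.005,.011),(.017,.023),(.036,.05)):
    k=(r<.05)&(P[...,2]>lo)&(P[...,2]<hi)&(w['range_z']>0)
    if k.sum()<20: print(lo,k.sum());continue
    cs=max(cv2.findContours(k.astype(np.uint8),0,1)[0],key=cv2.contourArea)
    X=ray(w,cs[:,0],(lo+hi)/2)[:,:2].astype(np.float32);cc,rad=cv2.minEnclosingCircle(X)
    print(lo,k.sum(),np.round(cc,4),round(rad,4),'in tool mm',(Rm.inv().apply(np.array([*cc,0])-[*s['tool_pos'][:2],0])*1e3).round(1))
E
python3 k.py w6
```

```text
t 7.87 tcp [0.5009 0.3557 0.0565] gap 0.0649 F [ 0.1 -0.4 -0. ]
 rot(tool) [ 0.09  0.19 -0.37] shift now-axes [46.4 -4.6 -1. ] shift target-axes [46.5 -4.3 -0.8]
ring in tool 10592 9035 x -14.6 cy,cz,r [ 2.1  1.7 30.5] normal [-1.    -0.002  0.004]
0.005 11251 [0.5016 0.3534] 0.0447 in tool mm [-0.  -2.2  1.2]
0.017 2714 [0.5008 0.3515] 0.0291 in tool mm [-0.  -4.3  1.2]
0.036 3862 [0.5026 0.356 ] 0.0157 in tool mm [0.  0.6 1.2]
```

View pics/w6.png

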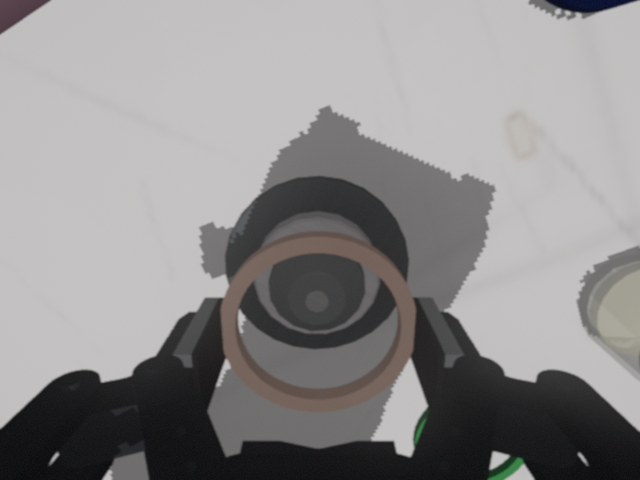

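Call:
{"api": "play_rows", "payload": {"dr": [[0, 0.2, -0.37], [0, 0, 0], [0, 0, 0], [0, 0, 0], [0, 0, 0], [0, 0, 0], [0, 0, 0]], "translation": [[0, -3.3, -0.7], [10, 0, 0], [10, 0, 0], [10, 0, 0], [7, 0, 0], [4, 0, 0], [0, 0, 0]], "hand": [60, 60, 60, 60, 60, 60, 60]}}

```text
time_s: 8.5
tool_pos: [0.4985, 0.3524, 0.0148]
eef_rot: [0.134, 0.695, -0.135, 0.694]
force: [0.7, 1.2, -0.1]
finger_gap: 0.065
```

```bash
python3 k.py w7
```

```text
t 8.5 tcp [0.4985 0.3524 0.0148] gap 0.065 F [ 0.7  1.2 -0.1]
 rot(tool) [ 0.08 -0.04  0.1 ] shift now-axes [ 4.8 -0.3  0.1] shift target-axes [ 4.8 -0.3  0.1]
ring in tool 10870 8947 x -15.3 cy,cz,r [ 2.3  1.9 30.6] normal [-1.    -0.002  0.003]
0.005 12077 [0.5029 0.3565] 0.0443 in tool mm [-0.   5.3  2.3]
0.017 4345 [0.501  0.3527] 0.0288 in tool mm [-0.  1.  2.]
0.036 9566 [0.5031 0.3567] 0.0153 in tool mm [-0.   5.5  2.4]
```

Call:
{"api": "play_rows", "payload": {"dr": [[0, 0, 0], [0, 0, 0], [0, 0, 0], [0, 0, 0]], "translation": [[0, 2, 0], [2, 0, 0], [2, 0, 0], [0, 0, 0]], "hand": [60, 60, 60, 60]}}

```text
time_s: 8.88
tool_pos: [0.4998, 0.3546, 0.012]
eef_rot: [0.135, 0.694, -0.135, 0.694]
force: [0.2, -1.2, -1.1]
finger_gap: 0.0651
```

```bash
python3 k.py w8
```

```text
t 8.88 tcp [0.4998 0.3546 0.012 ] gap 0.0651 F [ 0.2 -1.2 -1.1]
 rot(tool) [ 0.08  0.02 -0.  ] shift now-axes [ 2.  -2.9 -0.3] shift target-axes [ 2.  -2.9 -0.3]
ring in tool 10537 9056 x -15.9 cy,cz,r [ 2.5  2.  30.6] normal [-1.    -0.003  0.002]
0.005 9271 [0.5033 0.3577] 0.0441 in tool mm [0.  4.2 2.1]
0.017 5864 [0.5015 0.3533] 0.0288 in tool mm [ 0.  -0.5  2. ]
0.036 9886 [0.5032 0.3574] 0.0154 in tool mm [0.  3.9 2.1]
```

View pics/w8.png

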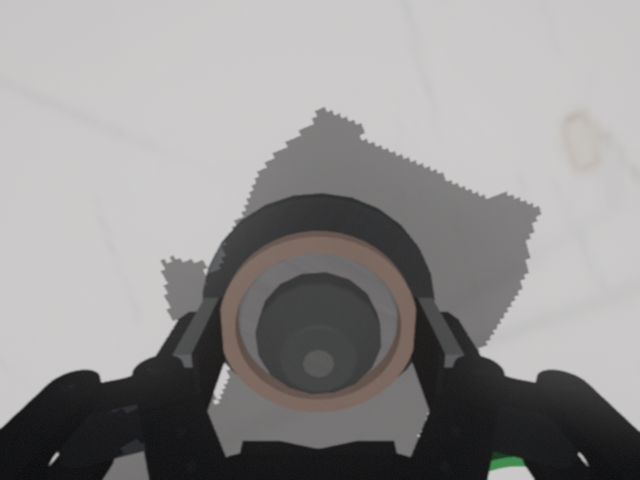

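Call:
{"api": "play_rows", "payload": {"dr": [[0, 0, 0], [0, 0, 0], [0, 0, 0]], "translation": [[1.5, 0, 0], [1, 0, 0], [0, 0, 0]], "hand": [60, 60, 60]}}

```text
time_s: 9.18
tool_pos: [0.5, 0.3546, 0.0101]
eef_rot: [0.135, 0.694, -0.135, 0.694]
force: [-2.5, 0.1, 5.5]
finger_gap: 0.0652
```

Call:
{"api": "play_rows", "payload": {"dr": [[0, 0, 0], [0, 0, 0], [0, 0, 0], [0, 0, 0], [0, 0, 0], [0, 0, 0], [0, 0, 0]], "translation": [[0, 0, 0], [0, 0, 0], [0, 0, 0], [0, 0, 0], [0, 0, 0], [0, 0, 0], [0, 0, 0]], "hand": [80, 84, 88, 92, 96, 100, 100]}}

```text
time_s: 9.77
tool_pos: [0.4998, 0.3545, 0.0095]
eef_rot: [0.135, 0.694, -0.135, 0.694]
force: [-0.4, -0.4, -0.2]
finger_gap: 0.0855
```

```bash
python3 k.py w9
```

```text
t 9.77 tcp [0.4998 0.3545 0.0095] gap 0.0855 F [-0.4 -0.4 -0.2]
 rot(tool) [0.07 0.02 0.01] shift now-axes [-0.5 -2.8 -0.3] shift target-axes [-0.5 -2.8 -0.3]
ring in tool 10279 9152 x -16.7 cy,cz,r [ 2.6  2.1 30.6] normal [-1.     0.001 -0.   ]
0.005 11121 [0.5016 0.3533] 0.045 in tool mm [ 0.  -0.5  2.1]
0.017 6544 [0.5017 0.3535] 0.0288 in tool mm [ 0.  -0.2  2.1]
0.036 9702 [0.5032 0.3575] 0.0153 in tool mm [0.  4.1 2. ]
```

Call:
{"api": "play_rows", "payload": {"dr": [[0, 0, 0], [0, 0, 0], [0, 0, 0], [0, 0, 0], [0, 0, 0], [0, 0, 0], [0, 0, 0], [0, 0, 0]], "translation": [[-10, 0, 0], [-20, 0, 0], [-40, 0, 0], [-40, 0, 0], [-40, 0, 0], [-30, 0, 0], [0, -40, 0], [0, -30, 0]], "hand": [100, 100, 100, 100, 100, 100, 100, 100]}}

```text
time_s: 10.48
tool_pos: [0.4738, 0.2896, 0.1924]
eef_rot: [0.135, 0.693, -0.133, 0.696]
force: [-0.2, -2.5, -0.9]
finger_gap: 0.0855
```

```bash
python3 - <<'E'
from m import *
goto(np.array([.5,.3,.2]),np.array([0,0,-1.]),lev)
w=grab('wrist','w10');P=cloud(w);h=cv2.cvtColor(w['pixels'],cv2.COLOR_RGB2HSV).astype(int)
r=np.hypot(P[...,0]-.5,P[...,1]-.353);k=(r<.05)&(abs(P[...,2]-.026)<.006)&(h[...,0]<=15)&(h[...,1]>40)
p=P[k];print(k.sum(),'z',np.percentile(p[:,2],[5,50,95]).round(4));A=np.c_[p[:,:2],np.ones(len(p))];co=np.linalg.lstsq(A,p[:,2],rcond=None)[0];print('slope',co[:2].round(4))
def cir(X):
    q=least_squares(lambda a:np.hypot(*(X-a[:2]).T)-a[2],[.5,.353,.03],loss='soft_l1',f_scale=.002).x;return q.round(4)
cs=max(cv2.findContours(k.astype(np.uint8),0,1)[0],key=cv2.contourArea);print('ring outer',cir(ray(w,cs[:,0],.026)[:,:2]))
k2=(r<.06)&(P[...,2]>.005)&(w['range_z']>0)
cs=max(cv2.findContours(k2.astype(np.uint8),0,1)[0],key=cv2.contourArea);print('foot outer',cir(ray(w,cs[:,0],.008)[:,:2]))
k3=(r<.03)&(P[...,2]>.034);cs=max(cv2.findContours(k3.astype(np.uint8),0,1)[0],key=cv2.contourArea);print('hub',cir(ray(w,cs[:,0],.037)[:,:2]),P[k3].max(0))
# tape height above slat, both start views
for nm in('side','w1'):
    f=load(nm);Q=cloud(f);h=cv2.cvtColor(f['pixels'],cv2.COLOR_RGB2HSV).astype(int)
    k=(h[...,0]>122)&(h[...,0]<165)&(h[...,1]>25)&(np.linalg.norm(Q-[.67,-.045,.12],axis=-1)<.06)
    d=(Q[k]-c)@n*1e3+6;print(nm,k.sum(),'above slat mm',np.percentile(d,[5,25,50,75,95]).round(1))
cv2.imwrite('pics/w10c.png',w['pixels'][...,::-1])
E
```

```text
t 10.48 tcp [0.4738 0.2896 0.1924] gap 0.0855 F [-0.2 -2.5 -0.9]
 rot(tool) [ 0.15  0.17 -0.22] shift now-axes [-7.4 19.4 20.4] shift target-axes [-7.6 19.5 20.3]
1235 z [0.0248 0.0264 0.0276]
slope [ 0.0057 -0.0138]
ring outer [0.5033 0.3541 0.0301]
foot outer [0.5013 0.3526 0.0442]
hub [0.5011 0.3525 0.0169] [0.5190055  0.37127793 0.33574579]
side 461 above slat mm [13.2 22.4 24.4 26.2 28.4]
w1 7874 above slat mm [12.8 23.3 24.2 24.8 25.4]
```

View pics/w10c.png

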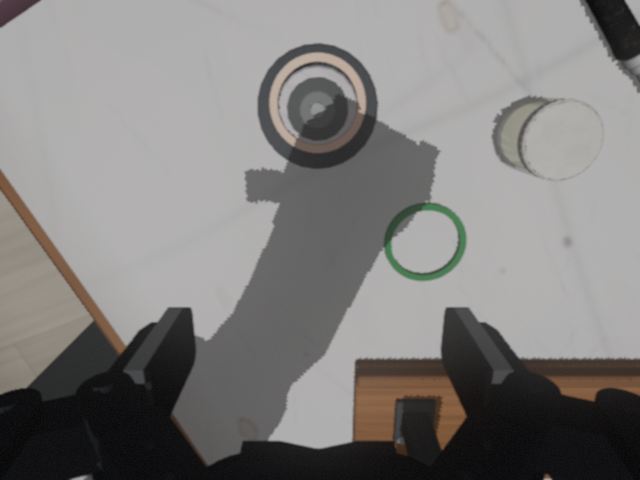

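```bash
python3 -c "
from h import *
ticket.hand_in();print(env.state()['time_s'])"
```

```text
the job is handed in; nothing more can be done
the job is handed in; nothing more can be done
```

The foil roll is lying flat on the spindle's seat, over the hub, and I've handed the job in after about 10.5 s of robot time.

- **Which ring:** the copper ring on the middle peg measured about 30.5 mm mean radius. That fits the foil roll (30 mm) and not the core (about 25 mm), and nothing hung in front of it. I gripped it across its diameter, lifted it along the pin, lowered it over the hub and released it. I never touched the tape roll or the core.
- **Foil roll check:** its upper face is at about 26.4 mm, where 26 is expected, and the tilt is about 0.015 rad. Its centre is within about 2.5 mm of the spindle's centre.
- **Tape roll check:** in the starting pictures its upper face stood about 24 mm above the slat. That puts its underside about 6 mm up, fully home on top of the core.

**Disagreements and gaps:**
- The wrist camera placed things about 2–4 mm off from the side and top cameras, so I worked from relative positions.
- Fits of partly hidden circles on the spindle disagreed by up to 5 mm during placing, but the last, unobstructed view settled that. That view's fitted ring radius was 30.1 mm instead of 33.5 mm, so the centring figure is approximate.
- The finger gap read 65 mm on a 67 mm roll.
- The core was hidden behind the tape roll, so I inferred it was there and did not see it.
- I did not look at the rack or the other objects again after the job.

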